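# Right the toppled cleaner bottle and shut the cabinet door

## Robot

A 6-joint arm with a two-finger parallel gripper is mounted at the origin on the work surface. World frame = base frame: x ahead of the robot, y to its left, z up, the work surface at z = 0. Lengths are in m, angles in rad, forces in N, time in s.
With the tool pointing down it reaches from about 0.35 to 0.775 m from the base axis. Payload 5.5 kg.
Tool frame: the origin (TCP) lies on the centre line of the jaws, within the pads' length; the fingertips stand 11 mm ahead of it and the grasp point (between the pads) lies 8 mm behind it; z points along the fingers, y is the line along which they close (so a half turn about z gives the same grasp; the last joint's range is limited). The gripper opens to 85 mm and grips with 20 to 120 N. Pads are 22 mm wide; open, the fingers measure 114 mm over their backs; the gripper's body (76 mm by 85 mm) begins 54 mm behind the grasp point. The pads swing forward as they close: fully open they stand 13 mm farther back than shut.
Start: joints at [-1.403, 0.313, 0.046, 1.304, 0, 1.431], TCP at [0.174, -0.548, 0.242] pointing down, gripper open.
Joint ranges: [-2.76, 2.76], [-0.86, 1.69], [-1.03, 1.26], [-2.2, 2.34], [-1.47, 1.5], [-3.14, 3.14]. Speed limits (rad/s): [2.57, 2.57, 3.14, 3.14, 3.14, 3.14].

## Interface

Orientations are given as a unit quaternion [w, x, y, z].
In Python, from workcell import env, viewer, order, models gives the robot as it stands.
- The arm moves only by the tool drive_tool, never from a script. Its argument "series" is a list that holds one entry, the list of rows, each a list of 6 numbers: the shift along the tool's x, y, z each as a share of 120 mm, from -1 to 1, then the turn, a rotation vector about the tool's x, y, z each as a share of 180 degrees, from -1 to 1. A call has 1 to 20 rows; each row shifts and turns the commanded pose from where the row before left it, along the tool's axes as they then stand; what a row does not reach is not made up. A row lasts 1/8 s, in which the tool goes at most 62.5 mm and 10.7 degrees, less where a joint would pass 70% of its speed; a pose out of reach is approached as far as the arm can. A call with a number of a shift or a turn outside -1 to 1 is refused whole. A call with a gripper value outside its range is refused whole. "jaw" is the opening, from -1 (shut) to 1 (fully open), set as the call begins (left out, the last holds). The fingers move at their own pace and stop on an object; "grip_force" is the grip in N (left out, the last holds). Time passes only in rows, so rows that do not move let the fingers close. It gives the time, the measured TCP pose, the force, the opening and the grip force at its end, in the units of the state.
- env.get_state(): the state, without advancing time (a new reading comes with each control period).
- viewer.read_camera(name): name is "scene" or "top" or "wrist"; returns the picture (400x640x3 uint8, red, green, blue); there is no depth.
- viewer.camera_info(name): a dict with "intrinsics" (3x3 intrinsics, pixels), "D" ([k1, k2, p1, p2, k3] as OpenCV has them; the pictures are not rectified), "R" (3x3) and "t" (3): a world point X has camera coordinates R X + t; the wrist camera has in their place "T_tool_cam" (4x4, takes a point from camera to tool coordinates, whose origin is the TCP and whose axes are the flange's). Camera axes: x right, y down, z forward; pixel columns grow to the right and rows downward; lengths in m; the calibration is good to about 2 mm. A picture is of the moment at which its call begins: read the wrist's pose just before it. camera_info takes no time and is no camera call.
- order.hand_in(): hands the job in; it is judged then, once.
Trained networks look in the newest picture that a camera, given by its name, has taken for a name from the list of things; names that differ only in an ending like _2 or _b are one class to them, and where a whole thing is asked for, a point or a joint stands for the part that bears it (a point fixed in the world has none). Each returns a list of dicts, best first, with "score" (0 to 1); they miss things now and then, are a little off and sometimes report something else, mostly with a low value. They report only what shows in the picture. A call takes as long as a camera call. They do not tell look-alikes from the thing itself.
- models.silhouettes(label, camera): "region" (400x640 bool, what is visible of it) and "location" ([column, row] in pixels, amid what is visible of it).
The state is a dict: "clock": time; "joint_pos": joint angles; "qvel": joint speeds; "tau": joint torques, N m; "tcp_pos": TCP position; "orientation": TCP orientation; "wrist_force": force on the tool from outside, world axes, zero at the start; "ft_torque": the same for the moment, N m; "finger_gap": finger opening in m; "grip_force": force on a finger pad.
Only numpy, scipy, OpenCV 4.12 (cv2) and the standard library are available. Lean on these libraries where they do the work, as an engineer would, in place of code of your own. Each camera call takes 0.05 s, during which the arm holds its last target. There are 200 camera calls.

## Task

The white cleaner bottle has toppled over in front of the small network cabinet, where it is in the way of the open glass door. Set it upright, with its whole foot on the round blue pad, without dropping it, and let go; then push the cabinet door fully shut so that it snaps home on its catch. Leave the other things on the bench where they are.

Things in the scene. Friction and masses are not known exactly. Their poses are not given: they have to be found in the camera images.
- bottle: The toppled bottle: white, round, orange band near the foot, red cap; 130 mm long, 0.18 kg. Body 48 mm in diameter from the foot to 96 mm up, neck 26 mm from 108 mm, cap 30 mm wide from 114 to 130 mm. Origin at the centre of the foot, z axis from foot to cap (level, 24 mm above the bench, while it lies; up when it stands). It lies in the door's sweep, foot nearer the cabinet.
- pad_top (a point): Centre of the top of the round blue pad: a fixed disc 100 mm in diameter, 3 mm thick, lying flat on the bench; this point is 3 mm above the bench.
- cabinet: Small grey network cabinet fixed on the bench: 240 mm deep (x), 300 mm wide (y), 220 mm high. Origin at the centre of its underside; x points from front to back, y to the hinge side. Its open front, 120 mm from the origin to -x, faces the robot and is closed by the glass door. A fixed blue drawer organiser, 200 mm high, stands on the bench to its right.
- door (a joint): Angle of the cabinet door, rad: 0 fully shut, growing as it swings out towards the robot, limit 1.9. It starts wide open and stays where it is left. Below about 0.08 rad a sprung roller catch resists (about 6 N at the free edge), then snaps past and holds the door at 0.
- door_hinge (a point): Point on the door's upright hinge axis, front left of the cabinet seen from the robot, 110 mm above the bench. Axes turn with the door: -y points to its free edge, -x out of its outer face (the face to push). Dark-framed clear panel 12 mm thick (outer face 12 mm to -x of this point), 290 mm wide, 10 to 210 mm above the bench.
- door_edge (a point): Middle of the door's free vertical edge, on the outer face, 110 mm above the bench; axes as door_hinge. A small steel pull bar stands 34 mm out of the outer face, 13 mm in from this edge, from 75 to 125 mm above the bench.
- tool_cup: Loose black cup, 76 mm in diameter, 90 mm high, with coloured tool handles standing in it up to 150 mm above the bench. Origin at the centre of its foot. To be left alone.
- parts_tub: Loose yellow open tub, 90 mm (x) by 80 mm (y), 45 mm high. Origin at the centre of its underside. To be left alone.
- screwdriver: Loose red-handled screwdriver, 180 mm long, about 30 mm high, lying along its x axis, origin at its underside near mid-length. To be left alone.
- pliers: Loose red-handled pliers, 150 mm long (x from -100 to 50 mm), about 40 mm wide, 13 mm high, lying flat; origin under the pivot. To be left alone.
- tape_roll: Loose yellow tape roll lying flat, 90 mm in diameter, 19 mm high. Origin at the centre of its underside. To be left alone.
- spare_bottle: Loose amber jar with a blue label, standing, 60 mm in diameter, 150 mm high. Origin at the centre of its foot. To be left alone.
There are look-alikes about, which are no part of the job. Of the things shaped like the bottle, the white one is meant.

How it is judged:
By the outcome, as a careful person would: the job done as asked, in the order asked, and still so for the second after the job is handed in, with the robot touching nothing.
It also fails if it takes over 64 s, if anything falls off the work surface, if the arm or the gripper's body presses on something with over 40 N, if the wrist force passes 120 N, or if a joint passes its speed limit or range.

## Working session

There is one attempt and no reset: what is moved stays moved. The work goes in short steps, Python scripts to look and compute and a tool call to move; the robot and the scene stay as the last step left them, time stands still between calls to the robot, and variables do not carry over. Pictures are saved under pics/ and viewed, at most 10 in all, crops included, and the job is handed in when it is done.

Besides the shell and the picture viewer there is one more tool, called after "Emit:" as name(argument=value, ...), one argument or row to a line, values as JSON. drive_tool: Moves the arm, as the interface text tells. Its arguments: {"type":"object","properties":{"series":{"type":"array"},"jaw":{"type":"number"},"grip_force":{"type":"number"}},"required":["series"]}

```bash
mkdir -p pics; cat > h.py <<'E'
import numpy as np, cv2
from workcell import env, viewer, order, models
def pic(name,fn=None):
    im=viewer.read_camera(name)
    if fn: cv2.imwrite('pics/'+fn,im[:,:,::-1])
    return im
def cam(name):
    i=viewer.camera_info(name)
    return np.array(i['intrinsics']),np.array(i['D']),np.array(i['R']),np.array(i['t'])
def proj(name,P):
    K,D,R,t=cam(name); return cv2.projectPoints(np.array(P,float).reshape(-1,1,3),cv2.Rodrigues(R)[0],t,K,D)[0].reshape(-1,2)
def onz(name,px,z):
    K,D,R,t=cam(name); u=cv2.undistortPoints(np.array(px,float).reshape(-1,1,2),K,D).reshape(-1,2)
    d=np.c_[u,np.ones(len(u))]@R; c=-R.T@t
    return c+d*((z-c[2])/d[:,2])[:,None]
E
python3 - <<'E'
from h import *
a=pic('scene','s1.png');b=pic('top','t1.png')
for n in('scene','top'):
    K,D,R,t=cam(n);print(n,K.round(0).tolist(),(-R.T@t).round(3))
for c in ('scene','top'):
  for l in ('bottle','door','cabinet','spare_bottle','tool_cup'):
    for r in models.silhouettes(l,c)[:3]:
        print(c,l,round(r['score'],2),np.round(r['location']),cv2.boundingRect(r['region'].astype(np.uint8)))
E
```

```text
scene [[433.0, 0.0, 317.0], [0.0, 433.0, 195.0], [0.0, 0.0, 1.0]] [1.422 0.052 1.251]
top [[421.0, 0.0, 309.0], [0.0, 421.0, 198.0], [0.0, 0.0, 1.0]] [0.441 0.036 1.281]
scene bottle 0.79 [389. 157.] (371, 149, 34, 12)
scene door 0.6 [413. 186.] (405, 151, 16, 65)
scene cabinet 0.72 [367. 257.] (305, 146, 116, 176)
scene spare_bottle 0.66 [178. 217.] (166, 198, 28, 40)
scene tool_cup 0.92 [228. 221.] (216, 198, 26, 38)
top bottle 0.95 [232. 281.] (209, 271, 47, 19)
top bottle 0.63 [292. 179.] (276, 171, 44, 19)
top door 0.93 [209. 186.] (190, 129, 37, 111)
top door 0.47 [416. 254.] (390, 249, 51, 17)
top cabinet 0.95 [253. 105.] (190, 40, 136, 200)
top spare_bottle 0.71 [477. 155.] (455, 140, 38, 28)
top tool_cup 0.68 [418. 163.] (403, 150, 31, 29)
```

View pics/s1.png

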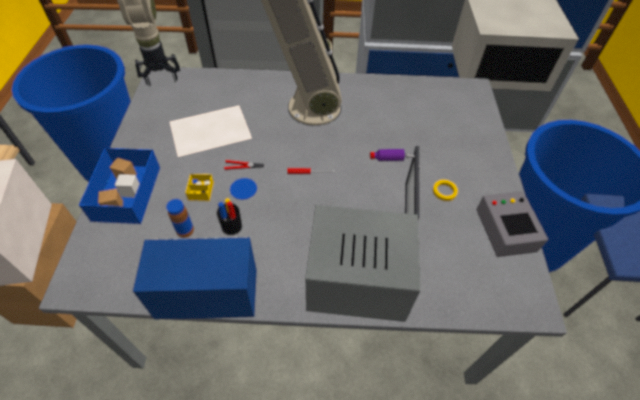

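View pics/t1.png

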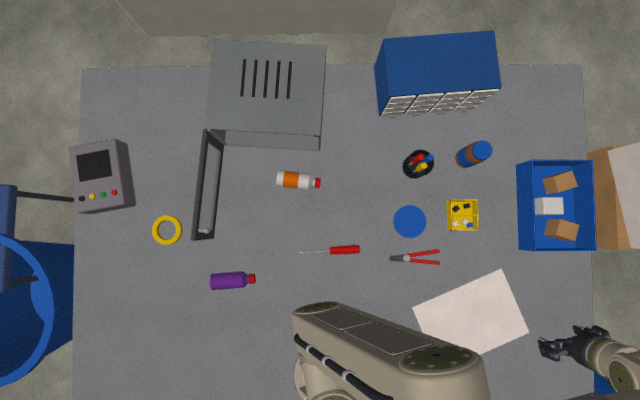

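The white bottle lies at top (298,180), orange foot end left and red cap right at (319,183). The purple one at (232,281) is a look-alike and the amber/blue jar is at (475,154). White body with orange band and red cap fits the description. The pad is at (410,221) and the door runs from (210,135) to (203,238).

```bash
python3 - <<'E'
from h import *
b=pic('top')
c=cv2.resize(b[120:260,180:340],None,fx=5,fy=4.2857,interpolation=cv2.INTER_CUBIC) if 0 else cv2.resize(b[125:245,185:345],None,fx=5,fy=5,interpolation=cv2.INTER_CUBIC)
cv2.imwrite('pics/c1.png',c[:,:,::-1])
rs=models.silhouettes('bottle','top')
for r in rs:
    m=r['region']; ys,xs=np.nonzero(m)
    P=onz('top',np.c_[xs,ys],0.024)[:,:2]; 
    mu=P.mean(0);w,v=np.linalg.eigh(np.cov((P-mu).T));a=v[:,1];q=(P-mu)@a
    print(r['score'],mu.round(3),a.round(3),(q.min(),q.max()),mu+a*q.min(),mu+a*q.max())
hsv=cv2.cvtColor(b,cv2.COLOR_RGB2HSV)
# red cap
m=((hsv[...,0]<5)|(hsv[...,0]>172))&(hsv[...,1]>150); m[:, :305]=0;m[:,330:]=0;m[:165]=0;m[200:]=0
ys,xs=np.nonzero(m);print('cap',len(xs),xs.mean(),ys.mean(),onz('top',[[xs.mean(),ys.mean()]],0.026))
m=(hsv[...,0]>100)&(hsv[...,0]<125)&(hsv[...,1]>120);m[:,:385]=0;m[:,435:]=0;m[:200]=0;m[245:]=0
ys,xs=np.nonzero(m);p=onz('top',np.c_[xs,ys],0.003);print('pad',p.mean(0),p.min(0),p.max(0))
P={'shelf corners z.22':([[326,46],[320,137],[207,129],[213,40]],.22)}
for k,(px,z) in P.items():print(k,onz('top',px,z).round(3))
print('objs z0', onz('top',[[418,170],[463,215],[330,250],[412,257],[166,229],[470,165]],0.0).round(3))
E
```

```text
0.71 [0.577 0.102] [0.116 0.993] (np.float64(-0.0708501040079023), np.float64(0.06087461133686812)) [0.56910618 0.03192185] [0.58437597 0.16275852]
0.69 [0.281 0.298] [-0.097  0.995] (np.float64(-0.07275197651936778), np.float64(0.06635610434197627)) [0.28836051 0.22537732] [0.27487012 0.36382972]
cap 42 317.04761904761904 182.47619047619048 [[0.57082778 0.0407231  0.026     ]]
pad [ 0.45493414 -0.23811959  0.003     ] [ 0.4069691  -0.28580384  0.003     ] [ 0.50373101 -0.18861552  0.003     ]
shelf corners z.22 [[0.908 0.016 0.22 ]
 [0.667 0.032 0.22 ]
 [0.691 0.323 0.22 ]
 [0.929 0.313 0.22 ]]
objs z0 [[ 0.611 -0.268  0.   ]
 [ 0.473 -0.403  0.   ]
 [ 0.368  0.002  0.   ]
 [ 0.347 -0.245  0.   ]
 [ 0.432  0.506  0.   ]
 [ 0.626 -0.428  0.   ]]
```

View pics/c1.png

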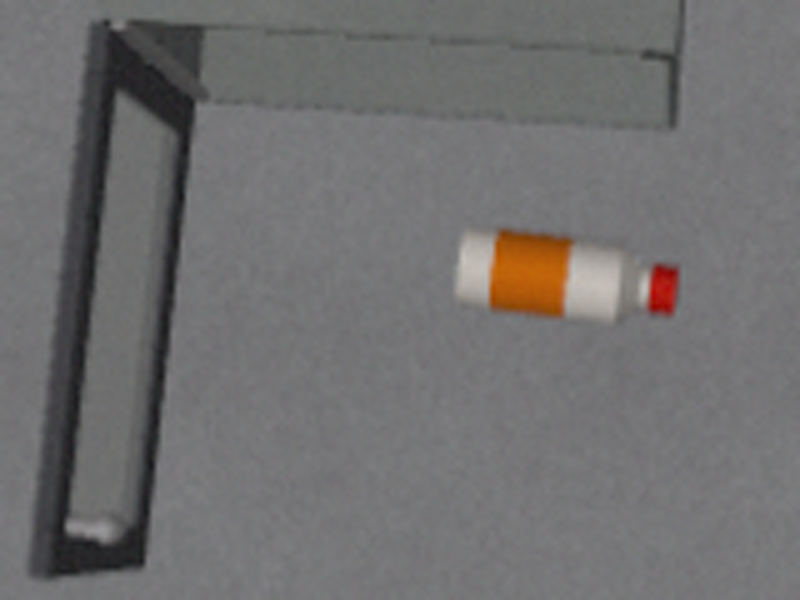

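```bash
cat >> h.py <<'E'
from scipy.spatial.transform import Rotation as Ro
from scipy.linalg import fractional_matrix_power as fmp
def mat(p,R):
    T=np.eye(4);T[:3,:3]=R;T[:3,3]=p;return T
def rot(q): return Ro.from_quat([q[1],q[2],q[3],q[0]]).as_matrix()
def cur():
    s=env.get_state();return mat(s['tcp_pos'],rot(s['orientation'])),s
def frame(z,y):
    z=np.array(z,float);z/=np.linalg.norm(z);y=np.array(y,float);y-=z*(y@z);y/=np.linalg.norm(y)
    return np.c_[np.cross(y,z),y,z]
def rows(T0,T1,ns=0.3,nr=0.045):
    D=np.linalg.inv(T0)@T1; r=Ro.from_matrix(D[:3,:3]).as_rotvec()
    N=int(np.ceil(max(np.linalg.norm(D[:3,3])/.12/ns,np.linalg.norm(r)/np.pi/nr,1)))
    A=np.real(fmp(D,1/N)); row=np.r_[A[:3,3]/.12,Ro.from_matrix(A[:3,:3]).as_rotvec()/np.pi]
    # straight: shift only / turn only
    print('N',N,'row',row.round(4).tolist(),'| total shift',(D[:3,3]/.12).round(3).tolist(),'turn',(r/np.pi).round(4).tolist())
def st():
    T,s=cur();print('t',round(s['clock'],2),'p',np.round(s['tcp_pos'],4),'x',T[:3,0].round(3),'y',T[:3,1].round(3),'z',T[:3,2].round(3),'q',np.round(s['joint_pos'],3),'F',np.round(s['wrist_force'],1),'gap',round(float(s['finger_gap']),4),'gf',np.round(s['grip_force'],1))
E
python3 - <<'E'
from h import *
st();T,s=cur()
d=np.array([-.116,-.993,0]);foot=np.array([.585,.161,0])
th=np.radians(30);z=-d*np.sin(th)-np.array([0,0,np.cos(th)])
G=foot+.062*d+[0,0,.029]
for sg in(1,-1):
    R=frame(z,sg*np.array([.993,-.116,0]))
    tcp=G+.008*z
    rows(T,mat(tcp-.13*z,R))
E
```

```text
t 0.7 p [ 0.1742 -0.548   0.2423] x [ 0.953  0.303 -0.   ] y [ 0.303 -0.953  0.   ] z [ 0. -0. -1.] q [-1.403  0.313  0.046  1.304  0.     1.431] F [-0.7 -0.3 -0.1] gap 0.0856 gf 0.0
N 20 row [0.2915, -0.034, 0.1228, 0.0048, 0.0074, -0.0178] | total shift [4.631, -3.66, 0.897] turn [0.0955, 0.1478, -0.3563]
N 20 row [0.0033, -0.3372, 0.0793, 0.0083, -0.0053, 0.0309] | total shift [4.631, -3.66, 0.897] turn [0.1656, -0.107, 0.6182]
```

Emit:
drive_tool(
  series=[
    [[0.309,-0.244,0,0,0,0],[0.309,-0.244,0,0,0,0],[0.309,-0.244,0,0,0,0],[0.309,-0.244,0,0,0,0],[0.309,-0.244,0,0,0,0],[0.309,-0.244,0,0,0,0],[0.309,-0.244,0,0,0,0],[0.309,-0.244,0,0,0,0],[0.309,-0.244,0,0,0,0],[0.309,-0.244,0,0,0,0],[0.309,-0.244,0,0,0,0],[0.309,-0.244,0,0,0,0],[0.309,-0.244,0,0,0,0],[0.309,-0.244,0,0,0,0],[0.309,-0.244,0,0,0,0],[0,0,0,0.012,0.0185,-0.0445],[0,0,0,0.012,0.0185,-0.0445],[0,0,0,0.012,0.0185,-0.0445],[0,0,0,0.012,0.0185,-0.0445],[0,0,0,0.012,0.0185,-0.0445]],
  ],
  jaw=1,
  grip_force=40,
)

```text
clock: 3.2
tcp_pos: [0.5711, 0.0391, 0.2426]
orientation: [-0.113, 0.86, 0.481, 0.127]
wrist_force: [0.4, -0.3, -0.3]
finger_gap: 0.0854
grip_force: 0.0
```

Emit:
drive_tool(
  series=[
    [[0,0,0,0.012,0.0185,-0.0445],[0,0,0,0.012,0.0185,-0.0445],[0,0,0,0.012,0.0185,-0.0445],[0,0,0,0,0,0],[0,0,0,0,0,0]],
  ],
)

```text
clock: 3.82
tcp_pos: [0.5713, 0.0391, 0.2423]
orientation: [-0.173, 0.723, 0.641, 0.193]
wrist_force: [-0.0, 0.8, 0.4]
finger_gap: 0.0853
grip_force: 0.0
```

```bash
cat > plan1.py <<'E'
from h import *
st();T,s=cur()
im=pic('wrist','w1.png')
i=viewer.camera_info('wrist');K=np.array(i['intrinsics']);D=np.array(i['D']);C=T@np.array(i['T_tool_cam']);print('cam',C[:3,3].round(3),'fwd',C[:3,2].round(2))
def onzw(px,z):
    u=cv2.undistortPoints(np.array(px,float).reshape(-1,1,2),K,D).reshape(-1,2)
    d=np.c_[u,np.ones(len(u))]@C[:3,:3].T; c=C[:3,3];return c+d*((z-c[2])/d[:,2])[:,None]
hsv=cv2.cvtColor(im,cv2.COLOR_RGB2HSV)
for n,m in (('red',((hsv[...,0]<5)|(hsv[...,0]>172))&(hsv[...,1]>150)),('orange',(hsv[...,0]>8)&(hsv[...,0]<22)&(hsv[...,1]>160))):
    k,lab,stt,cen=cv2.connectedComponentsWithStats(m.astype(np.uint8))
    for j in range(1,k):
        if stt[j,4]>150: print(n,stt[j],cen[j].round(1),onzw([cen[j]],.035).round(4))
for r in models.silhouettes('bottle','wrist')[:2]:
    m=r['region'];ys,xs=np.nonzero(m);P=onzw(np.c_[xs,ys],.024)[:,:2];mu=P.mean(0);w,v=np.linalg.eigh(np.cov((P-mu).T));a=v[:,1];q=(P-mu)@a
    print(r['score'],mu.round(3),a.round(3),(mu+a*q.min()).round(3),(mu+a*q.max()).round(3),cv2.boundingRect(m.astype(np.uint8)))
d=np.array([-.116,-.993,0]);foot=np.array([.585,.161,0]);th=np.radians(30);z=-d*np.sin(th)-np.array([0,0,np.cos(th)])
R=frame(z,[.993,-.116,0]);tcp=foot+.062*d+[0,0,.029]+.008*z
rows(T,mat(tcp,R))
E
python3 plan1.py
```

```text
t 3.83 p [0.5713 0.0391 0.2423] x [0.104 0.86  0.5  ] y [ 0.993 -0.119 -0.002] z [ 0.058  0.497 -0.866] q [-0.329  0.339 -0.016  1.338  0.511  1.33 ] F [-0.   0.8  0.4] gap 0.0853 gf 0.0
cam [0.571 0.046 0.398] fwd [ 0.02  0.19 -0.98]
red [ 57 121  28  20 509] [ 70.6 130.6] [[0.2945 0.2307 0.035 ]]
red [305 258  27  15 375] [318.  264.5] [[0.5715 0.0402 0.035 ]]
red [138 384  20  16 247] [146.8 392.7] [[ 0.3802 -0.0689  0.035 ]]
orange [ 298  171   42   43 1637] [318.5 191.5] [[0.5818 0.1205 0.035 ]]
0.97 [0.58  0.103] [0.128 0.992] [0.571 0.033] [0.588 0.169] (298, 153, 42, 119)
0.85 [0.28  0.299] [-0.158  0.988] [0.293 0.22 ] [0.268 0.377] (45, 36, 48, 106)
N 7 row [-0.0644, -0.0005, 0.2655, -0.0, -0.0, -0.0001] | total shift [-0.451, -0.002, 1.859] turn [-0.0001, -0.0001, -0.001]
```

View pics/w1.png

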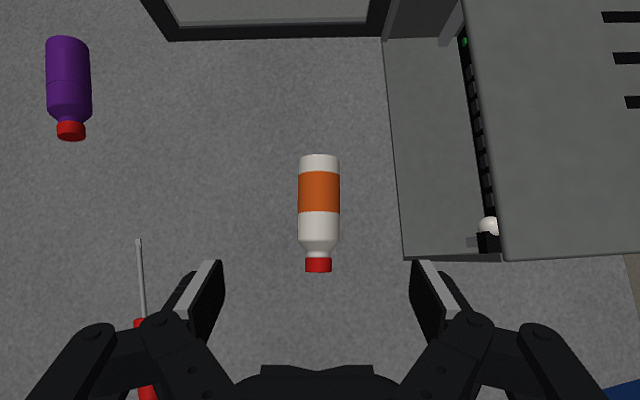

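White bottle at wrist (318,215) lies parallel to the tool's approach plane, centred between the jaws. The positions agree with the top camera within 3 mm, so I'm going in.

Emit:
drive_tool(
  series=[
    [[-0.15,0,0.2,0,0,0],[-0.15,0,0.3,0,0,0],[-0.15,0,0.35,0,0,0],[0,0,0.35,0,0,0],[0,0,0.3,0,0,0],[0,0,0.2,0,0,0],[0,0,0.1,0,0,0],[0,0,0.06,0,0,0],[0,0,0,0,0,0],[0,0,0,0,0,0]],
  ],
)

```text
clock: 5.18
tcp_pos: [0.5792, 0.1033, 0.0229]
orientation: [-0.172, 0.722, 0.642, 0.194]
wrist_force: [1.0, 0.9, -0.0]
finger_gap: 0.0853
grip_force: 0.0
```

Emit:
drive_tool(
  series=[
    [[0,0,0,0,0,0],[0,0,0,0,0,0],[0,0,0,0,0,0],[0,0,0,0,0,0],[0,0,0,0,0,0],[0,0,0,0,0,0],[0,0,0,0,0,0],[0,0,0,0,0,0]],
  ],
  jaw=-1,
  grip_force=40,
)

```text
clock: 6.18
tcp_pos: [0.579, 0.1034, 0.0226]
orientation: [-0.172, 0.722, 0.642, 0.194]
wrist_force: [-2.2, -2.6, 5.0]
finger_gap: 0.0471
grip_force: 40.7
```

```bash
python3 - <<'E'
from h import *
st();pic('wrist','w2.png')
E
```

```text
t 6.17 p [0.579  0.1034 0.0226] x [0.101 0.86  0.501] y [ 0.993 -0.117 -0.   ] z [ 0.058  0.497 -0.866] q [-0.214  0.513 -0.34   0.774  0.522  1.459] F [-2.2 -2.6  5. ] gap 0.0471 gf 40.7
```

View pics/w2.png

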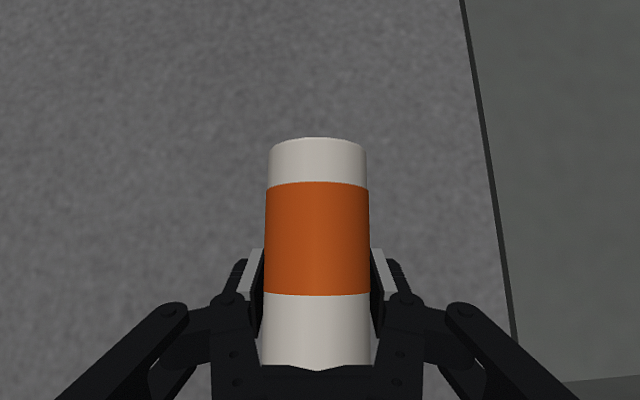

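The wrist view shows the bottle squarely between both pads, gap 47 mm, foot (orange band) ahead at (317,160). Now lifting, then translating over to the pad side.

Emit:
drive_tool(
  series=[
    [[0.05,0,-0.087,0,0,0],[0.1,0,-0.173,0,0,0],[0.15,0,-0.26,0,0,0],[0.15,0,-0.26,0,0,0],[0.15,0,-0.26,0,0,0],[0.1,0,-0.173,0,0,0],[0,0,0,0,0,0]],
  ],
)

```text
clock: 7.1
tcp_pos: [0.5796, 0.1035, 0.1921]
orientation: [-0.171, 0.721, 0.642, 0.194]
wrist_force: [-1.2, 0.1, -1.6]
finger_gap: 0.0465
grip_force: 41.5
```

```bash
cat > plan2.py <<'E'
from h import *
import sys
Tg=mat([.579,.1034,.0226],np.c_[[.101,.86,.501],[.993,-.117,0],[.058,.497,-.866]])
foot_t=np.linalg.inv(Tg)@np.array([.586,.163,.024,1])
b_t=Tg[:3,:3].T@np.array([-.116,-.993,0]);b_t/=np.linalg.norm(b_t)
pad=np.array([.455,-.238,.003])
def target(az,dz):
    u=np.array([np.cos(az),np.sin(az),0]);
    R=frame(u*np.cos(np.pi/6)-np.array([0,0,.5]),[-u[1],u[0],0])
    # exact upright correction
    c=R@b_t; R=Ro.align_vectors([[0,0,1]],[c])[0].as_matrix()@R
    return mat(pad+[0,0,dz]-R@foot_t[:3],R)
E
python3 - <<'E'
from plan2 import *
st();T,s=cur();print(foot_t.round(4),b_t.round(3))
Tt=target(np.radians(-45),.10);print(Tt.round(3))
rows(T,mat(Tt[:3,3],T[:3,:3]))   # pure translation
rows(mat(Tt[:3,3],T[:3,:3]),Tt)  # pure turn
E
```

```text
t 7.1 p [0.5796 0.1035 0.1921] x [0.099 0.86  0.501] y [ 0.993 -0.116  0.003] z [ 0.06   0.497 -0.866] q [-0.214  0.346 -0.13   1.149  0.522  1.458] F [-1.2  0.1 -1.6] gap 0.0465 gf 41.5
[0.0526 0.     0.0288 1.    ] [-0.866  0.001 -0.5  ]
[[-0.353  0.707  0.613  0.456]
 [ 0.354  0.707 -0.612 -0.239]
 [-0.866  0.001 -0.5    0.163]
 [ 0.     0.     0.     1.   ]]
N 11 row [-0.2434, -0.0631, -0.1155, 0.0, 0.0, -0.0] | total shift [-2.678, -0.694, -1.271] turn [-0.0, 0.0, -0.0]
N 13 row [-0.0, 0.0, 0.0, -0.0063, -0.0356, -0.0235] | total shift [0.0, 0.0, 0.0] turn [-0.0813, -0.4624, -0.3061]
```

Emit:
drive_tool(
  series=[
    [[-0.15,-0.04,-0.07,0,0,0],[-0.25,-0.065,-0.12,0,0,0],[-0.28,-0.073,-0.13,0,0,0],[-0.28,-0.073,-0.13,0,0,0],[-0.28,-0.073,-0.13,0,0,0],[-0.28,-0.073,-0.13,0,0,0],[-0.28,-0.073,-0.13,0,0,0],[-0.28,-0.073,-0.13,0,0,0],[-0.25,-0.065,-0.12,0,0,0],[-0.2,-0.05,-0.1,0,0,0],[-0.15,-0.036,-0.08,0,0,0]],
  ],
)

```text
clock: 8.48
tcp_pos: [0.4538, -0.2397, 0.1595]
orientation: [-0.174, 0.722, 0.641, 0.193]
wrist_force: [-0.3, -0.1, -1.6]
finger_gap: 0.0467
grip_force: 41.5
```

Emit:
drive_tool(
  series=[
    [[0,0,0,-0.003,-0.0178,-0.0118],[0,0,0,-0.0063,-0.0356,-0.0235],[0,0,0,-0.0063,-0.0356,-0.0235],[0,0,0,-0.0063,-0.0356,-0.0235],[0,0,0,-0.0063,-0.0356,-0.0235],[0,0,0,-0.0063,-0.0356,-0.0235],[0,0,0,-0.0063,-0.0356,-0.0235],[0,0,0,-0.0063,-0.0356,-0.0235],[0,0,0,-0.0063,-0.0356,-0.0235],[0,0,0,-0.0063,-0.0356,-0.0235],[0,0,0,-0.0063,-0.0356,-0.0235],[0,0,0,-0.0063,-0.0356,-0.0235],[0,0,0,-0.0063,-0.0356,-0.0235],[0,0,0,-0.003,-0.0178,-0.0117],[0,0,0,0,0,0],[0,0,0,0,0,0]],
  ],
)

```text
clock: 10.48
tcp_pos: [0.507, -0.2449, 0.2106]
orientation: [0.421, 0.347, 0.816, -0.191]
wrist_force: [-0.6, 0.3, -2.3]
finger_gap: 0.0465
grip_force: 42.5
```

```bash
python3 - <<'E'
from plan2 import *
st();T,s=cur()
a=pic('scene');cv2.imwrite('pics/s2.png',cv2.resize(a[90:260,140:400],None,fx=3,fy=3)[:,:,::-1])
print('foot',(T@foot_t).round(4),'axis',(T[:3,:3]@b_t).round(4))
rows(T,target(np.radians(-45),.01))
E
```

```text
t 10.47 p [ 0.507  -0.2449  0.2106] x [-0.405  0.405 -0.82 ] y [ 0.727  0.687 -0.019] z [ 0.555 -0.603 -0.572] q [-0.429 -0.126 -1.028 -0.253 -0.324  0.213] F [-0.6  0.3 -2.3] gap 0.0465 gf 42.5
foot [ 0.5017 -0.2409  0.151   1.    ] axis [ 0.0732 -0.0482  0.9962]
N 5 row [0.229, -0.052, 0.0696, -0.0022, -0.0055, 0.0001] | total shift [1.132, -0.254, 0.391] turn [-0.011, -0.0273, 0.0006]
```

View pics/s2.png

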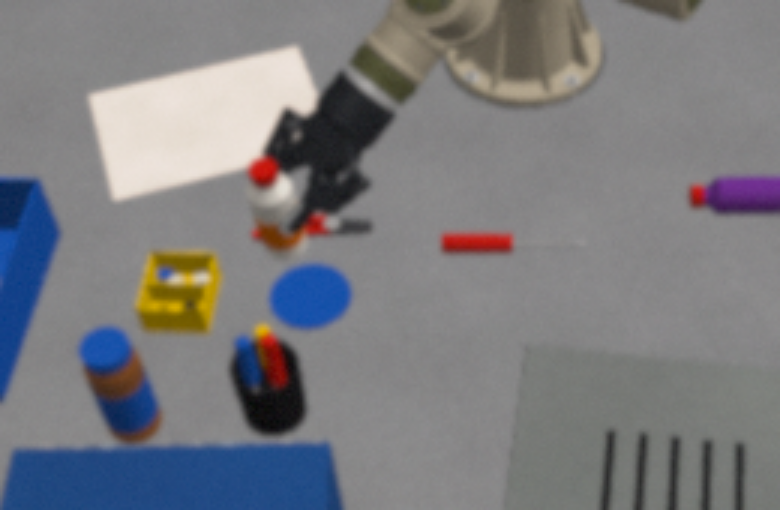

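Scene view: bottle held nearly upright at crop (275,205), and the blue pad is at (311,296). The arm ran into joint 3's limit (folded too far) and couldn't reach radially, so I'll yaw the tool sideways (az −95°) to keep the wrist farther out.

```bash
python3 - <<'E'
from plan2 import *
T,s=cur()
for az in(-85,-95):
  Tt=target(np.radians(az),.10);print(Tt[:3,3].round(3));rows(T,Tt,nr=.035)
E
```

```text
[ 0.455 -0.239  0.163]
N 7 row [0.0674, -0.0519, 0.002, 0.0252, -0.0034, 0.0171] | total shift [0.522, -0.275, -0.041] turn [0.1766, -0.0241, 0.1196]
[ 0.455 -0.239  0.163]
N 8 row [0.0572, -0.0484, 0.0047, 0.0279, -0.0029, 0.0187] | total shift [0.523, -0.276, -0.042] turn [0.2236, -0.0229, 0.1493]
```

Emit:
drive_tool(
  series=[
    [[0,0,0,0.028,-0.003,0.0187],[0,0,0,0.028,-0.003,0.0187],[0,0,0,0.028,-0.003,0.0187],[0,0,0,0.028,-0.003,0.0187],[0,0,0,0.028,-0.003,0.0187],[0,0,0,0.028,-0.003,0.0187],[0,0,0,0.028,-0.003,0.0187],[0,0,0,0.028,-0.003,0.0187],[0,0,0,0,0,0]],
  ],
)

```text
clock: 11.65
tcp_pos: [0.5091, -0.2457, 0.2109]
orientation: [0.339, 0.639, 0.584, -0.369]
wrist_force: [0.7, -0.4, -1.9]
finger_gap: 0.0468
grip_force: 42.6
```

```bash
python3 - <<'E'
from plan2 import *
T,s=cur();st();print('foot',(T@foot_t).round(4),'axis',(T[:3,:3]@b_t).round(4))
Tt=target(np.radians(-95),.05);rows(T,Tt,nr=.035,ns=.2)
E
```

```text
t 11.65 p [ 0.5091 -0.2457  0.2109] x [ 0.045  0.496 -0.867] y [ 0.996 -0.088  0.002] z [-0.076 -0.864 -0.498] q [-0.143  0.329 -0.394  0.75  -1.047  1.46 ] F [ 0.7 -0.4 -1.9] gap 0.0468 gf 42.6
foot [ 0.5093 -0.2445  0.1509  1.    ] axis [-6.0e-04  3.2e-03  1.0e+00]
N 5 row [0.1426, -0.0912, 0.0791, -0.0, 0.0002, -0.0001] | total shift [0.713, -0.457, 0.395] turn [-0.0001, 0.001, -0.0004]
```

Emit:
drive_tool(
  series=[
    [[0.08,-0.05,0.045,0,0,0],[0.15,-0.1,0.08,0,0,0],[0.15,-0.1,0.08,0,0,0],[0.15,-0.1,0.08,0,0,0],[0.12,-0.07,0.07,0,0,0],[0.063,-0.037,0.04,0,0,0],[0,0,0,0,0,0],[0,0,0,0,0,0]],
  ],
)

```text
clock: 12.65
tcp_pos: [0.4544, -0.2394, 0.1148]
orientation: [0.341, 0.639, 0.583, -0.368]
wrist_force: [-0.2, -0.5, -1.2]
finger_gap: 0.0468
grip_force: 42.6
```

```bash
python3 - <<'E'
from plan2 import *
T,s=cur();st();F=(T@foot_t);print('foot',F.round(4),'axis',(T[:3,:3]@b_t).round(4))
a=pic('scene');b=pic('top');
def crop(im,c,r):return cv2.resize(im[r-35:r+35,c-45:c+45],None,fx=4.4,fy=4.4,interpolation=cv2.INTER_CUBIC)
ps=proj('scene',[F[:3],F[:3]+[0,0,.13],pad]);pt=proj('top',[F[:3],F[:3]+[0,0,.13],pad]);print(ps.round(1),pt.round(1))
for n in('scene','top'):
    for r in models.silhouettes('bottle',n)[:3]:print(n,r['score'],np.round(r['location']),cv2.boundingRect(r['region'].astype(np.uint8)))
v=np.hstack([crop(a,int(ps[0][0]),int(ps[0][1])-15),crop(b,int(pt[0][0]),int(pt[0][1]))])
cv2.imwrite('pics/c2.png',v[:,:,::-1]);print(ps[0].astype(int)-[45,50],pt[0].astype(int)-[45,35])
rows(T,target(np.radians(-95),.001),ns=.1)
E
```

```text
t 12.65 p [ 0.4544 -0.2394  0.1148] x [ 0.049  0.494 -0.868] y [ 0.996 -0.088  0.006] z [-0.074 -0.865 -0.496] q [-0.146  0.375 -0.637  0.452 -1.048  1.455] F [-0.2 -0.5 -1.2] gap 0.0468 gf 42.6
foot [ 0.4548 -0.2383  0.0548  1.    ] axis [-0.0048  0.005   1.    ]
[[241.4 178.6]
 [236.6 153.8]
 [243.3 187.6]] [[413.2 220.9]
 [424.4 220.3]
 [409.3 221.1]]
scene 0.87 [388. 155.] (370, 149, 35, 13)
scene 0.59 [240. 165.] (232, 151, 16, 33)
top 0.88 [414. 221.] (406, 213, 25, 17)
top 0.67 [235. 281.] (210, 272, 46, 18)
[196 128] [368 185]
N 5 row [0.0734, 0.0004, 0.042, 0.0001, 0.0003, -0.0003] | total shift [0.368, 0.001, 0.209] turn [0.0005, 0.0015, -0.0016]
```

View pics/c2.png

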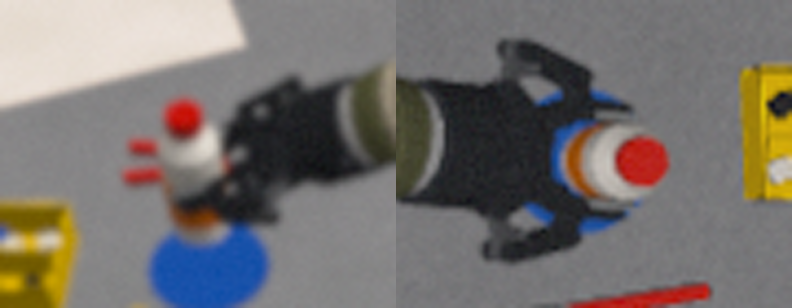

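Left (scene): bottle hangs upright above the pad. Right (top): the cap at crop (640,160) leans outward only through perspective, and the foot is centred on the blue disc. Both match the projected model within a pixel, so I'm lowering it.

Emit:
drive_tool(
  series=[
    [[0.07,0,0.04,0,0,-0.0015],[0.09,0,0.05,0,0.0015,0],[0.09,0,0.05,0,0,0],[0.06,0,0.035,0,0,0],[0.03,0,0.017,0,0,0],[0.022,0,0.013,0,0,0],[0,0,0,0,0,0],[0,0,0,0,0,0]],
  ],
)

```text
clock: 13.85
tcp_pos: [0.4541, -0.2389, 0.0644]
orientation: [0.338, 0.638, 0.585, -0.368]
wrist_force: [0.3, -0.1, -1.6]
finger_gap: 0.0467
grip_force: 42.6
```

```bash
python3 - <<'E'
from plan2 import *
T,s=cur();st();F=(T@foot_t);print('foot',F.round(4),'axis',(T[:3,:3]@b_t).round(4))
E
```

```text
t 13.85 p [ 0.4541 -0.2389  0.0644] x [ 0.044  0.499 -0.866] y [ 0.996 -0.086  0.001] z [-0.074 -0.863 -0.501] q [-0.147  0.463 -0.674  0.328 -1.043  1.45 ] F [ 0.3 -0.1 -1.6] gap 0.0467 gf 42.6
foot [ 0.4543 -0.2376  0.0044  1.    ] axis [ 1.e-04 -2.e-04  1.e+00]
```

Force is still pure weight, and the foot is about 1.4 mm above the pad. I'll nudge down in small steps.

Emit:
drive_tool(
  series=[
    [[0.007,0,0.004,0,0,0],[0.004,0,0.002,0,0,0],[0,0,0,0,0,0],[0,0,0,0,0,0]],
  ],
)

```text
clock: 14.35
tcp_pos: [0.4539, -0.2389, 0.0626]
orientation: [0.338, 0.638, 0.585, -0.368]
wrist_force: [-0.5, -0.4, -1.8]
finger_gap: 0.0468
grip_force: 42.6
```

Emit:
drive_tool(
  series=[
    [[0.006,0,0.0035,0,0,0],[0,0,0,0,0,0],[0,0,0,0,0,0]],
  ],
)

```text
clock: 14.72
tcp_pos: [0.4539, -0.2389, 0.0617]
orientation: [0.338, 0.638, 0.585, -0.368]
wrist_force: [0.3, 0.4, -1.9]
finger_gap: 0.0471
grip_force: 42.6
```

Emit:
drive_tool(
  series=[
    [[0.006,0,0.0035,0,0,0],[0,0,0,0,0,0],[0,0,0,0,0,0]],
  ],
)

```text
clock: 15.1
tcp_pos: [0.454, -0.2389, 0.0612]
orientation: [0.338, 0.638, 0.585, -0.368]
wrist_force: [-0.4, 0.5, 2.4]
finger_gap: 0.0469
grip_force: 42.8
```

Contact force shows (weight −1.9 → +2.4 N): the bottle stands. Releasing and backing out along the tool axis.

Emit:
drive_tool(
  series=[
    [[0,0,0,0,0,0],[0,0,0,0,0,0],[0,0,0,0,0,0],[0,0,0,0,0,0],[0,0,0,0,0,0],[0,0,0,0,0,0]],
  ],
  jaw=1,
)

```text
clock: 15.85
tcp_pos: [0.4539, -0.2389, 0.0609]
orientation: [0.338, 0.638, 0.585, -0.368]
wrist_force: [-0.7, 0.8, 0.5]
finger_gap: 0.0854
grip_force: 0.0
```

Emit:
drive_tool(
  series=[
    [[0,0,-0.05,0,0,0],[0,0,-0.1,0,0,0],[0,0,-0.2,0,0,0],[0,0,-0.3,0,0,0],[0,0,-0.3,0,0,0],[0,0,-0.3,0,0,0],[0,0,-0.3,0,0,0],[0,0,0,0,0,0]],
  ],
)

```text
clock: 16.85
tcp_pos: [0.4693, -0.0765, 0.1551]
orientation: [0.339, 0.638, 0.586, -0.367]
wrist_force: [0.2, 0.4, -0.2]
finger_gap: 0.0853
grip_force: 0.0
```

```bash
python3 - <<'E'
from plan2 import *
T,s=cur();st()
a=pic('scene');b=pic('top')
for n,im in(('scene',a),('top',b)):
    print(n,'expect foot/cap',proj(n,[[.454,-.238,.003],[.454,-.238,.133]]).round(1).tolist())
    for r in models.silhouettes('bottle',n)[:3]:print(n,r['score'],np.round(r['location']),cv2.boundingRect(r['region'].astype(np.uint8)))
v=np.hstack([cv2.resize(a[120:225,190:440],(400,168)),cv2.resize(b[110:260,180:440],(400,231))[:168]])
cv2.imwrite('pics/c3.png',cv2.resize(b[100:260,185:445],(780,480),interpolation=cv2.INTER_CUBIC)[:,:,::-1])
for r in models.silhouettes('door','top')[:2]:
    c=cv2.convexHull(np.argwhere(r['region'])[:,::-1].astype(np.int32))
    print(r['score'],cv2.approxPolyDP(c,3,True).reshape(-1,2).tolist())
E
```

```text
t 16.85 p [ 0.4693 -0.0765  0.1551] x [ 0.043  0.499 -0.866] y [ 0.997 -0.083  0.002] z [-0.07  -0.863 -0.501] q [ 0.185  0.503 -0.312  1.183 -0.988  2.072] F [ 0.2  0.4 -0.2] gap 0.0853 gf 0.0
scene expect foot/cap [[243.3, 187.4], [238.8, 163.9]]
scene 0.94 [243. 178.] (235, 163, 15, 30)
scene 0.66 [246. 193.] (231, 181, 26, 18)
scene 0.56 [390. 155.] (375, 148, 30, 15)
top expect foot/cap [[409.3, 221.4], [419.6, 220.9]]
top 0.55 [410. 222.] (401, 214, 23, 16)
0.72 [[209, 129], [225, 142], [211, 238], [191, 239], [202, 132]]
```

View pics/c3.png

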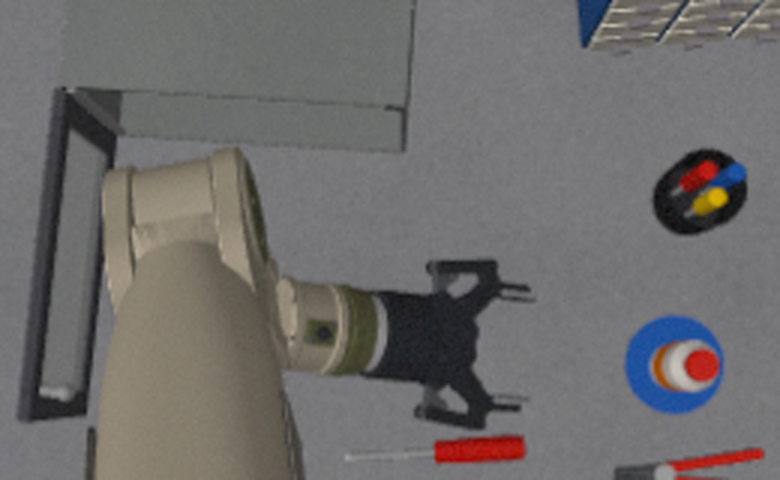

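Bottle stands upright on the blue disc (crop (675,365)), fully inside it, and the jaws are clear. The door is still open on the left, its free edge at crop (50,415). Now the door geometry and a straight-down tool pose above the scene.

```bash
cat > door.py <<'E'
from h import *
A,B=onz('top',[[206,129.5],[192,240]],.21)[:,:2]
C=onz('top',[[320,137],[207,129]],.22)[:,:2]
yc=(C[1]-C[0])/np.linalg.norm(C[1]-C[0])   # cabinet +y
xc=np.array([yc[1],-yc[0]])
E
python3 - <<'E'
from door import *
print('outer top edge: hinge end',A.round(3),'free',B.round(3),'len',np.linalg.norm(A-B).round(3))
print('cab front corners',C.round(3),np.linalg.norm(C[0]-C[1]).round(3),'yc',yc.round(3))
d=(B-A)/np.linalg.norm(B-A);print('free dir',d.round(3),'angle',np.arctan2(d@-xc,d@-yc).round(3))
T,s=cur();R=frame([0,0,-1],[.997,-.083,0])
up=mat([.469,-.03,.29],R);rows(T,up);rows(up,mat([.42,.43,.29],R));
E
```

```text
outer top edge: hinge end [0.692 0.329] free [0.405 0.361] len 0.288
cab front corners [[0.667 0.032]
 [0.691 0.323]] 0.292 yc [0.079 0.997]
free dir [-0.994  0.11 ] angle 1.602
N 8 row [-0.038, -0.0025, -0.1534, -0.0001, 0.0416, -0.0001] | total shift [-0.779, -0.02, -0.924] turn [-0.0008, 0.3332, -0.0012]
N 13 row [0.2912, -0.0558, 0.0, 0.0, 0.0, -0.0] | total shift [3.786, -0.725, 0.0] turn [0.0, 0.0, -0.0]
```

Emit:
drive_tool(
  series=[
    [[-0.038,0,-0.153,0,0.0416,0],[-0.038,0,-0.153,0,0.0416,0],[-0.038,0,-0.153,0,0.0416,0],[-0.038,0,-0.153,0,0.0416,0],[-0.038,0,-0.153,0,0.0416,0],[-0.038,0,-0.153,0,0.0416,0],[-0.038,0,-0.153,0,0.0416,0],[-0.038,0,-0.153,0,0.0416,0],[0,0,0,0,0,0]],
  ],
  jaw=-1,
)

```text
clock: 18.23
tcp_pos: [0.4721, -0.0324, 0.2911]
orientation: [0.002, 0.739, 0.674, 0.0]
wrist_force: [0.3, 0.1, -0.6]
finger_gap: 0.0001
grip_force: 0.0
```

```bash
python3 - <<'E'
from door import *
st();T,s=cur();R=frame([0,0,-1],[.997,-.083,0])
rows(T,mat([.44,.43,.29],R))
E
```

```text
t 18.23 p [ 0.4721 -0.0324  0.2911] x [ 0.092  0.996 -0.002] y [ 0.996 -0.092  0.003] z [ 0.003 -0.002 -1.   ] q [-0.237  0.102 -0.101  1.365 -0.002  1.425] F [ 0.3  0.1 -0.6] gap 0.0001 gf 0.0
N 13 row [0.2935, -0.0465, 0.0003, 0.0001, 0.0001, -0.0002] | total shift [3.813, -0.619, -0.001] turn [0.0009, 0.0007, -0.0027]
```

Emit:
drive_tool(
  series=[
    [[0.2,-0.03,0,0,0,0],[0.3,-0.05,0,0,0,0],[0.33,-0.054,0,0,0,0],[0.33,-0.054,0,0,0,0],[0.33,-0.054,0,0,0,0],[0.33,-0.054,0,0,0,0],[0.33,-0.054,0,0,0,0],[0.33,-0.054,0,0,0,0],[0.33,-0.054,0,0,0,0],[0.33,-0.054,0,0,0,0],[0.33,-0.054,0,0,0,0],[0.2,-0.03,0,0,0,0],[0.14,-0.023,0,0,0,0],[0,0,0,0,0,0]],
  ],
)

```text
clock: 19.98
tcp_pos: [0.4367, 0.4328, 0.2884]
orientation: [0.001, 0.736, 0.677, -0.001]
wrist_force: [0.4, 0.2, 0.2]
finger_gap: -0.0002
grip_force: 0.0
```

Emit:
drive_tool(
  series=[
    [[0,0,0.2,0,0,0],[0,0,0.25,0,0,0],[0,0,0.25,0,0,0],[0,0,0.2,0,0,0],[0,0,0.05,0,0,0],[0,0,0,0,0,0]],
  ],
)

```text
clock: 20.72
tcp_pos: [0.4375, 0.4315, 0.1759]
orientation: [0.001, 0.737, 0.676, -0.0]
wrist_force: [-0.0, 0.7, -0.4]
finger_gap: -0.0003
grip_force: 0.0
```

```bash
python3 - <<'E'
from door import *
st();T,s=cur()
# arc: TCP on line offset off from outer face, radius r from hinge
H=np.array([.692,.329])+0*xc   # outer-face line at hinge end, open
off=.016
# hinge axis: outer face is 12 mm to -x_door of axis
th0=1.602
def pt(th,r,off):
    dy=-(np.cos(th)*yc+np.sin(th)*xc*1.0)  # towards free edge: -y_door
    dy=-np.cos(th)*yc-np.sin(th)*xc
    dx=np.array([-dy[1],dy[0]]); dx=dx if abs(th)>9 else dx
    # outward normal: at th=0 -> -xc ; at 90deg -> +yc
    n=-np.cos(th)*xc+np.sin(th)*yc
    return HX+dy*r+n*(.012+off)
n0=-np.cos(th0)*xc+np.sin(th0)*yc
HX=A-n0*.012
print('hinge',HX.round(3))
prev=T[:2,3]
ang=[1.6,1.4,1.2,1.0,.8,.6,.4,.25,.12,.06,0,-.02]
tot=T[:3,:3].T
for th in ang:
    p=pt(th,.245,.014); D=tot@np.r_[p-prev,0]; print(th,p.round(3),(D/.12).round(3)[:2]); prev=p
E
```

```text
t 20.73 p [0.4375 0.4315 0.1759] x [ 0.087  0.996 -0.001] y [ 0.996 -0.087  0.   ] z [ 0.    -0.001 -1.   ] q [ 6.490e-01  4.150e-01  3.100e-02  1.187e+00 -1.000e-03  2.306e+00] F [-0.   0.7 -0.4] gap -0.0003 gf 0.0
hinge [0.69  0.317]
1.6 [0.45  0.369] [-0.508  0.145]
1.4 [0.444 0.32 ] [-0.41  -0.011]
1.2 [0.448 0.271] [-0.404  0.07 ]
1.0 [0.462 0.224] [-0.382  0.149]
0.8 [0.485 0.181] [-0.345  0.222]
0.6 [0.516 0.143] [-0.294  0.286]
0.4 [0.554 0.111] [-0.231  0.339]
0.25 [0.586 0.093] [-0.126  0.281]
0.12 [0.616 0.082] [-0.075  0.256]
0.06 [0.63  0.078] [-0.023  0.121]
0 [0.645 0.075] [-0.016  0.122]
-0.02 [0.65  0.074] [-0.004  0.041]
```

Emit:
drive_tool(
  series=[
    [[-0.2,0.05,0,0,0,0],[-0.2,0.05,0,0,0,0],[-0.108,0.045,0,0,0,0],[-0.205,0,0,0,0,0],[-0.205,-0.01,0,0,0,0],[-0.202,0.03,0,0,0,0],[-0.202,0.04,0,0,0,0],[-0.191,0.07,0,0,0,0],[-0.191,0.08,0,0,0,0],[-0.173,0.11,0,0,0,0],[-0.172,0.112,0,0,0,0],[-0.147,0.14,0,0,0,0],[-0.147,0.146,0,0,0,0],[-0.115,0.17,0,0,0,0],[-0.116,0.17,0,0,0,0]],
  ],
)

```text
clock: 22.6
tcp_pos: [0.5561, 0.1114, 0.1768]
orientation: [0.001, 0.737, 0.676, 0.001]
wrist_force: [0.2, 1.0, 0.6]
finger_gap: -0.0002
grip_force: 0.3
```

```bash
python3 - <<'E'
from h import *
st();b=pic('top')
cv2.imwrite('pics/c4.png',cv2.resize(b[100:260,185:445],(780,480),interpolation=cv2.INTER_CUBIC)[:,:,::-1])
E
```

```text
t 22.6 p [0.5561 0.1114 0.1768] x [ 0.086  0.996 -0.   ] y [ 0.996 -0.086  0.002] z [ 0.002 -0.001 -1.   ] q [ 5.700e-02  3.230e-01 -1.020e-01  1.144e+00 -1.000e-03  1.714e+00] F [0.2 1.  0.6] gap -0.0002 gf 0.3
```

View pics/c4.png

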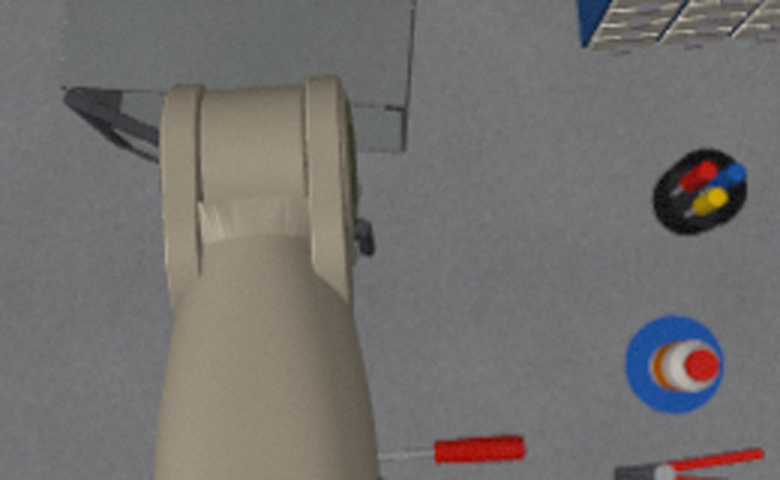

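The top view shows the door followed to about 0.4 rad (edge at crop (365,240)), and the bottle is still upright at (675,365). Continuing through the catch at a slower pace.

Emit:
drive_tool(
  series=[
    [[-0.063,0.14,0,0,0,0],[-0.063,0.14,0,0,0,0],[-0.038,0.128,0,0,0,0],[-0.037,0.128,0,0,0,0],[-0.012,0.06,0,0,0,0],[-0.011,0.06,0,0,0,0],[-0.008,0.06,0,0,0,0],[-0.008,0.06,0,0,0,0]],
  ],
)

```text
clock: 23.65
tcp_pos: [0.6399, 0.0771, 0.1767]
orientation: [-0.004, 0.736, 0.677, -0.003]
wrist_force: [-32.9, 6.6, 20.5]
finger_gap: -0.0
grip_force: 9.6
```

Force is −33 N in x with the tool stalled: either shut or blocked. I'll back off and look.

Emit:
drive_tool(
  series=[
    [[0,-0.06,0,0,0,0],[0,-0.2,-0.1,0,0,0],[0,-0.4,-0.3,0,0,0],[0,-0.5,-0.3,0,0,0],[-0.1,-0.5,-0.2,0,0,0],[0,0,0,0,0,0]],
  ],
)

```text
clock: 24.4
tcp_pos: [0.4526, 0.0804, 0.2819]
orientation: [0.002, 0.737, 0.676, 0.001]
wrist_force: [0.8, -0.5, 0.7]
finger_gap: 0.0002
grip_force: 0.0
```

```bash
python3 - <<'E'
from door import *
st();b=pic('top');a=pic('scene');w=pic('wrist')
v=np.vstack([np.hstack([cv2.resize(b[110:200,195:345],(400,240)),cv2.resize(a[130:226,290:450],(400,240))]),cv2.copyMakeBorder(cv2.resize(w,(480,300)),0,0,0,320,cv2.BORDER_CONSTANT)])
cv2.imwrite('pics/c5.png',v[:,:,::-1])
T,s=cur();i=viewer.camera_info('wrist');C=T@np.array(i['T_tool_cam']);print('wcam',C[:3,3].round(3),C[:3,2].round(2))
E
```

```text
t 24.4 p [0.4526 0.0804 0.2819] x [ 0.086  0.996 -0.001] y [ 0.996 -0.086  0.005] z [ 0.005 -0.001 -1.   ] q [ 2.000e-03  7.600e-02 -1.530e-01  1.338e+00 -1.000e-03  1.658e+00] F [ 0.8 -0.5  0.7] gap 0.0002 gf 0.0
wcam [0.462 0.165 0.411] [-0.03 -0.33 -0.95]
```

View pics/c5.png

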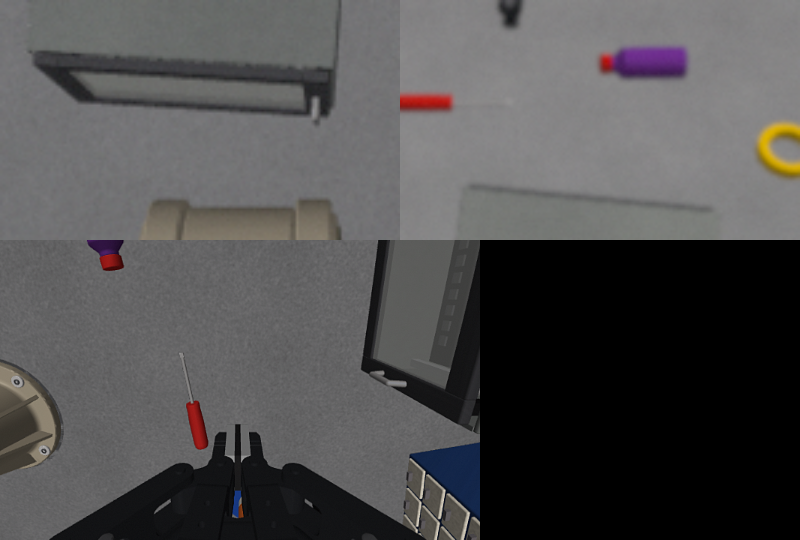

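Top crop: the door lies along the cabinet front with its pull bar at (315,108), apparently shut, with no visible wedge. I'll check the angle numerically.

```bash
python3 - <<'E'
from door import *
b=pic('top').astype(float).mean(2)
cols=np.arange(215,312);up=[];lo=[]
for c in cols:
    col=b[120:150,c];g=np.diff(col);k=g.argmin();l=k+1+g[k+1:k+9].argmax();up.append(120.5+k);lo.append(120.5+l)
pu=np.polyfit(cols,up,1);pl=np.polyfit(cols,lo,1)
print('upper',pu,np.std(up-np.polyval(pu,cols)),'lower',pl,np.std(lo-np.polyval(pl,cols)))
# cabinet rear top edge & front edge slopes -> yaw from back edge too
for nm,(c0,c1,r0,r1) in {'back':(218,320,34,52)}.items():
    m=[r0+.5+np.abs(np.diff(b[r0:r1,c])).argmax() for c in range(c0,c1)];p=np.polyfit(np.arange(c0,c1),m,1);print(nm,p)
    q=onz('top',[[c0,np.polyval(p,c0)],[c1,np.polyval(p,c1)]],.22)[:,:2];e=q[0]-q[1];print('cab yaw',np.arctan2(-e[0],e[1]))
for p,z in((pu,.21),(pl,.21)):
    q=onz('top',[[215,np.polyval(p,215)],[311,np.polyval(p,311)]],z)[:,:2];e=q[0]-q[1];print('door yaw',np.arctan2(-e[0],e[1]),q.round(4).tolist())
E
```

```text
Traceback (most recent call last):
ValueError: attempt to get argmax of an empty sequence
```

```bash
python3 - <<'E'
from door import *
b=cv2.GaussianBlur(pic('top').astype(np.float32).mean(2),(0,0),.7)
def fit(cs,f,r):
    m=np.array([f(np.diff(b[r[0]:r[1],c])) for c in cs])+r[0]+.5
    for _ in range(4):
        p=np.polyfit(cs,m,1);e=abs(m-np.polyval(p,cs));k=e<=max(np.percentile(e,80),.7);cs,m=cs[k],m[k]
    return np.polyfit(cs,m,1)
def yaw(p,z,a,c):
    q=onz('top',[[a,np.polyval(p,a)],[c,np.polyval(p,c)]],z)[:,:2];e=q[0]-q[1];return round(float(np.arctan2(-e[0],e[1])),4),q.round(4).tolist()
cs=np.arange(218,308)
print('door up',yaw(fit(cs,np.argmin,(124,145)),.21,215,311))
print('door low',yaw(fit(cs,np.argmax,(126,148)),.21,215,311))
print('back',yaw(fit(np.arange(220,320),lambda g:abs(g).argmax(),(34,52)),.22,218,322))
E
```

```text
door up (-0.0686, [[0.6928, 0.3051], [0.6756, 0.0553]])
door low (-0.0663, [[0.6734, 0.3047], [0.6568, 0.0554]])
back (-0.0732, [[0.9318, 0.2995], [0.9117, 0.0261]])
```

The door is parallel to the cabinet within 0.007 rad, so it is shut on its catch. The arm is clear and the bottle was seen upright after release, so I'm handing in.

```bash
python3 - <<'E'
from h import *
pic('scene')
print([(round(r['score'],2),np.round(r['location'])) for r in models.silhouettes('bottle','scene')[:3]])
print(order.hand_in())
E
```

```text
[(0.92, array([241., 178.])), (0.57, array([388., 155.]))]
the job is handed in; nothing more can be done
None
```

The white bottle stands upright on the blue pad, released, and the cabinet door is pushed shut, measured parallel to the cabinet front within 0.007 rad; the job was handed in at about 24.6 s, and the hand-in returned no verdict.

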